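# Load a bracketed vial run into the dry-block heater and cover it

### The job

Load the run into the heater in the row where the red-capped check vial already stands, so that from left to right, seen from the robot's side, it reads: black-capped blank, the red check vial already there, blue-capped sample, second red-capped vial, one in each neighbouring well and pushed down as far as it goes. Leave the check vial and the thermometer in their wells, then set the clear cover squarely over the block so that it sits flat on the housing, and do not disturb the bottle, jar and timer around the work.

Things in the scene. Friction and masses are not known exactly. Their poses are not given: they have to be found in the camera images.
- heater: fixed white dry-block heater 153 x 208 mm, panel to the robot. Origin: under the block's centre on the cabinet top; x back, y left, z up. Housing top 70 mm up; aluminium block 92 x 168 mm, top 82 mm up. 8 wells, 31.5 mm wide, 50 mm deep (floor 32 mm up): rows at x -23 (front) and +23 mm, wells left to right at y +63, +21, -21, -63 mm. Check vial and thermometer stand at y +21, one in each row.
- check_vial: the check vial that already stands in the heater (second well from the left, front or back row); leave it there: clear glass screw-cap vial with a red cap, 95 mm tall, body 27.4 mm in diameter up to 86 mm above its foot, cap 24.5 mm in diameter above that. Origin: centre of its foot, z along the vial. 40 g.
- thermometer: dial thermometer standing in the other well of the second column; leave it there: steel sleeve 27.4 mm in diameter and 70 mm tall with a round white-faced dial 35 mm in diameter on top, 91 mm tall in all. Origin: centre of its foot.
- blank_vial: the blank, standing on the cabinet top in front of the heater and cover at the start: clear glass screw-cap vial with a black cap, 95 mm tall, body 27.4 mm in diameter up to 86 mm above its foot, cap 24.5 mm in diameter above that. Origin: centre of its foot, z along the vial. 40 g.
- sample_vial: the sample, standing on the cabinet top in front of the heater and cover at the start: clear glass screw-cap vial with a blue cap, 95 mm tall, body 27.4 mm in diameter up to 86 mm above its foot, cap 24.5 mm in diameter above that. Origin: centre of its foot, z along the vial. 40 g.
- closing_vial: the second red-capped vial, standing on the cabinet top in front of the heater and cover at the start: clear glass screw-cap vial with a red cap, 95 mm tall, body 27.4 mm in diameter up to 86 mm above its foot, cap 24.5 mm in diameter above that. Origin: centre of its foot, z along the vial. 40 g.
- cover: clear cover with grey rims, open below, about 180 g, at the start beside the heater, turned up to 20 degrees. 114 (x) by 190 mm (y), top 74 mm up, 71 mm high inside; fits over the block, either way round, with 8 mm play a side, and rests on the housing top. Black bar grip on top, 14 mm thick (x), 56 mm long (y), its top 106 mm above the cover's foot. Origin: centre of its foot.
- small_bottle: bystander: small amber glass bottle with a black cap, 52 mm in diameter, 105 mm tall, behind the work. Origin: centre of its foot.
- septa_jar: bystander: round white jar with a pale lid, 58 mm in diameter, 50 mm tall, near the front left corner. Origin: centre of its foot.
- timer: bystander: white bench timer lying flat, 58 x 68 x 19 mm, near the front right corner. Origin: centre of its underside.

How it is judged:
By the outcome, as a careful person would: the job done as asked, in the order asked, and still so for the second after the job is handed in, with the robot touching nothing.
It also fails if it takes over 96 s, if anything falls off the work surface, if the arm or the gripper's body presses on something with over 40 N, if the wrist force passes 120 N, or if a joint passes its speed limit or range.

### The arm

A 6-joint arm with a two-finger parallel gripper is mounted at the origin on a cart in front of the work surface, level with it; the furniture and walls round the work are solid. World frame = base frame: x ahead of the robot, y to its left, z up, the work surface at z = 0. Lengths are in m, angles in degrees, forces in N, time in s.
With the tool pointing down it reaches from about 0.35 to 0.875 m from the base axis. Payload 4.2 kg.
Tool frame: the origin (TCP) lies midway between the tips of the shut fingers; the grasp point (between the pads) lies 19 mm behind it (r.pinch_z is the distance from the TCP to the grasp point, in m); z points along the fingers, y is the line along which they close (so a half turn about z gives the same grasp; the last joint's range is limited). The gripper opens to 87 mm and grips with 3 to 60 N. Pads are 19 mm wide; open, the fingers measure 117 mm over their backs; the gripper's body (75 mm by 190 mm) begins 51 mm behind the grasp point.
Start: joints at [80.535, 22.042, 0.453, 0, -68.411, -14.817], TCP at [0.257, 0.57, 0.201] pointing down, gripper open.
Joint ranges: [-179.83, 179.83], [-69.29, 118.12], [-61.27, 80.66], [-181.25, 117.63], [-171.15, -9.14], [-177.46, 177.46]. Speed limits (degrees/s): [159.86, 159.86, 180, 180, 180, 180].

### API

Orientations are given as a 3x3 rotation matrix whose columns are the frame's x, y, z axes.
In Python, from station import r, imaging, models gives the robot as it stands. The module is installed in compiled form; this text tells all that it offers.
- The arm moves only by the tool apply_moves, never from a script. Its argument "moves" is a list of rows, each a list of 2 entries, a list of its own where there are three numbers: the shift along the tool's x, y, z in m, then the turn about the tool's z in degrees. A call has 1 to 5 rows; each row shifts and turns the commanded pose from where the row before left it, along the tool's axes as they then stand; what a row does not reach is not made up. A row lasts 1/12 s, in which the tool goes at most 41.7 mm and 7.16 degrees, less where a joint would pass 70% of its speed; a pose out of reach is approached as far as the arm can. A call is refused whole if a number of a shift passes 0.0417 or a number of a turn 7.16, either way. A call with a gripper value outside its range is refused whole. "hand" is the finger opening in m, from 0 to 0.087, set as the call begins (left out, the last holds). The fingers move at their own pace and stop on an object; the grip force is fixed at half the most. Time passes only in rows, so rows that do not move let the fingers close. It gives the time, the measured TCP pose, the force, the opening and the grip force at its end, in the units of the state.
- r.sense(): the state, without advancing time (a new reading comes with each control period).
- imaging.capture(name): name is "scene" or "top" or "wrist"; returns a dict with "frame" (480x640x3 uint8, blue, green, red), "intrinsics" (3x3 intrinsics, pixels), "eye" and "orientation" of the camera in the world. Camera axes: x right, y down, z forward; pixel columns grow to the right and rows downward; lengths in m; the calibration is good to about 2 mm. A picture is of the moment at which its call begins. There is no depth.
- r.finish_job(): hands the job in; it is judged then, once.
Trained networks look in a picture, given as the dict that the camera call returned (one of the last four; its "shot" number tells which), for a name from the list of things; names that differ only in an ending like _2 or _b are one class to them, and where a whole thing is asked for, a point or a joint stands for the part that bears it (a point fixed in the world has none). Each returns a list of dicts, best first, with "confidence" (0 to 1); they miss things now and then, are a little off and sometimes report something else, mostly with a low value. They report only what shows in the picture. A call takes as long as a camera call.
- models.cut_out(picture, target): "region" (480x640 bool, what is visible of it) and "extent" ([left, top, width, height] as shares, 0 to 1, of the picture: columns of its width, rows of its height, round what is visible of it).
- models.place_of(picture, target): "at" ([column, row] as shares, 0 to 1, of the picture: columns of its width, rows of its height: a listed point, or the origin of a listed thing).
The state is a dict: "time_s": time; "joints": joint angles; "joint_velocities": joint speeds; "effort": joint torques, N m; "tcp_pos": TCP position; "ee_rot": TCP orientation; "wrist_force": force on the tool from outside, world axes, zero at the start; "moment": the same for the moment, N m; "gripper_width": opening from 0.0 (shut) to 1.0 (fully open); "gripper_force": force on a finger pad.
Only numpy, scipy, OpenCV 4.12 (cv2) and the standard library are available. Lean on these libraries where they do the work, as an engineer would, in place of code of your own. Each camera call takes 0.05 s, during which the arm holds its last target. There are 200 camera calls.

## Working session

There is one attempt and no reset: what is moved stays moved. The work goes in short steps, Python scripts to look and compute and a tool call to move; the robot and the scene stay as the last step left them, time stands still between calls to the robot, and variables do not carry over. Pictures are saved under pics/ and viewed, at most 14 in all, crops included, and the job is handed in when it is done.

Besides the shell and the picture viewer there is one more tool, called in YAML: its name, and indented under it one key for each argument. apply_moves: Moves the arm, as the interface text tells. Its arguments: {"type":"object","properties":{"moves":{"type":"array"},"hand":{"type":"number"}},"required":["moves"]}

```bash
mkdir -p pics
python3 - <<'E'
from station import r, imaging, models
import cv2,numpy as np
s=r.sense();print(s['time_s'],s['tcp_pos'],np.round(s['ee_rot'],3).tolist(),r.pinch_z)
for n in ['scene','top']:
    p=imaging.capture(n);cv2.imwrite(f'pics/{n}0.png',p['frame'])
    print(n,p['eye'],np.round(p['orientation'],4).tolist(),p['intrinsics'].tolist() if hasattr(p['intrinsics'],'tolist') else p['intrinsics'])
    for t in ['heater','check_vial','thermometer','blank_vial','sample_vial','closing_vial','cover','small_bottle','septa_jar','timer']:
        print(t,[(np.round(np.array(d['at'])*[640,480],1).tolist(),round(d['confidence'],2)) for d in models.place_of(p,t)[:3]])
print(r.sense()['time_s'])
E
```

```text
0.0 [0.25675454 0.56908466 0.19966858] [[0.911, -0.411, -0.001], [-0.411, -0.911, -0.002], [0.0, 0.002, -1.0]] 0.0187
scene [0.59368932 0.5970035  1.01459532] [[-0.9913, 0.1161, -0.0615], [0.1311, 0.8402, -0.5262], [-0.0095, -0.5297, -0.8481]] [[585.2103521086261, 0.0, 329.98511265632624], [0.0, 585.2103521086261, 237.27248024993045], [0.0, 0.0, 1.0]]
heater [([304.2, 309.9], 0.68)]
check_vial [([289.5, 313.3], 0.79)]
thermometer [([317.6, 311.5], 0.85)]
blank_vial [([368.9, 242.9], 0.59)]
sample_vial [([353.7, 167.1], 0.78)]
closing_vial [([394.7, 310.3], 0.6)]
cover [([276.2, 184.2], 0.83)]
small_bottle [([220.2, 256.2], 0.59)]
septa_jar [([452.6, 340.7], 0.94), ([395.9, 309.7], 0.74)]
timer [([405.7, 148.9], 0.69)]
top [ 0.41997113 -0.00758743  1.13805541] [[0.016, -0.9956, 0.0918], [-0.9998, -0.0171, -0.0118], [0.0134, -0.0916, -0.9957]] [[463.1047224186452, 0.0, 321.1425834298119], [0.0, 463.1047224186452, 238.98934059484534], [0.0, 0.0, 1.0]]
heater [([267.4, 213.1], 0.73), ([220.6, 319.6], 0.17)]
check_vial [([259.2, 202.1], 0.58)]
thermometer [([256.2, 216.3], 0.65)]
blank_vial [([317.7, 271.3], 0.69)]
sample_vial [([398.4, 268.2], 0.66)]
closing_vial [([248.4, 279.8], 0.62)]
cover [([383.4, 200.6], 0.59)]
small_bottle [([322.7, 148.0], 0.91), ([405.8, 324.7], 0.66)]
septa_jar [([221.1, 316.7], 0.74)]
timer [([407.8, 319.5], 0.75)]
1.1
```

View images.

View pics/top0.png

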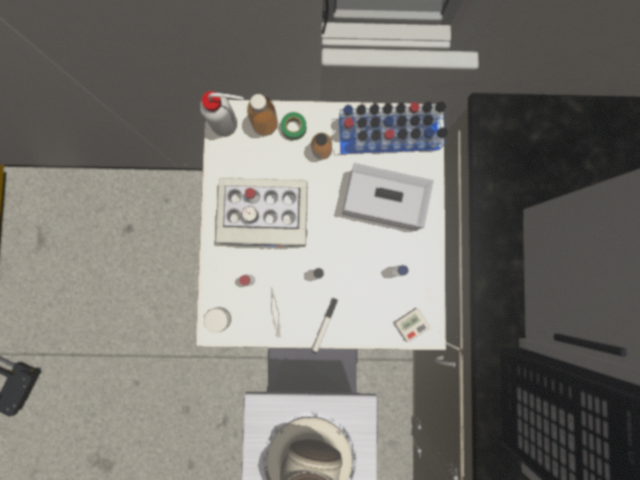

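View pics/scene0.png

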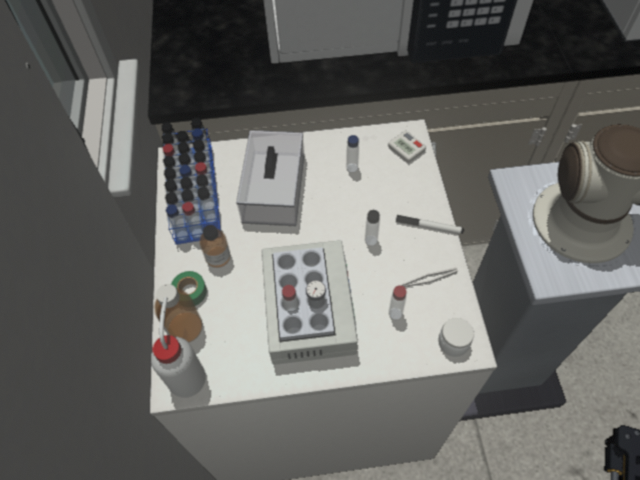

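```bash
cat > h.py <<'E'
import numpy as np, cv2
from station import r, imaging, models
def ray(p,uv):
    K=np.array(p['intrinsics']);d=np.array(p['orientation'])@np.linalg.inv(K)@np.array([uv[0],uv[1],1.]);return np.array(p['eye']),d
def onz(p,uv,z):
    o,d=ray(p,uv);return o+d*(z-o[2])/d[2]
def proj(p,X):
    X=np.atleast_2d(X);c=(X-np.array(p['eye']))@np.array(p['orientation']);q=c@np.array(p['intrinsics']).T;return q[:,:2]/q[:,2:]
def at(p,t):
    d=models.place_of(p,t);return (np.array(d[0]['at'])*[640,480],d[0]['confidence']) if d else (None,0)
def mask(p,t):
    d=models.cut_out(p,t);return d[0]['region'] if d else None
E
python3 - <<'E'
from h import *
for n in ['top','scene']:
    p=imaging.capture(n);np.save(f'{n}.npy',p,allow_pickle=True)
    for t,z in dict(heater=0,check_vial=.032,thermometer=.032,blank_vial=0,sample_vial=0,closing_vial=0,cover=0,small_bottle=0,septa_jar=0,timer=0).items():
        u,c=at(p,t)
        if u is None: print(n,t,None);continue
        print(n,t,np.round(onz(p,u,z)[:2],4),round(c,2))
    for t in ['cover','heater','blank_vial','sample_vial','closing_vial']:
        m=mask(p,t)
        if m is None: continue
        np.save(f'm_{n}_{t}.npy',m);c,_=cv2.findContours(m.astype('uint8'),0,2);c=max(c,key=cv2.contourArea)
        print(t,cv2.minAreaRect(c))
    # black bar grip: dark pixels within cover mask
    m=np.load(f'm_{n}_cover.npy');g=(p['frame'].max(2)<70)&cv2.erode(m.astype('uint8'),np.ones((9,9))).astype(bool)
    k,l,st,ce=cv2.connectedComponentsWithStats(g.astype('uint8'))
    i=1+st[1:,4].argmax();c,_=cv2.findContours((l==i).astype('uint8'),0,2);b=cv2.boxPoints(cv2.minAreaRect(max(c,key=cv2.contourArea)))
    print('grip',ce[i],b.tolist(),onz(p,ce[i],.1),[np.round(onz(p,x,.106)[:2],4).tolist() for x in b])
E
```

```text
top heater [0.5945 0.1264] 0.84
top check_vial [0.6132 0.1367] 0.55
top thermometer [0.5696 0.1419] 0.66
top blank_vial [ 0.4437 -0.0157] 0.48
top sample_vial [0.42   0.1559] 0.68
top closing_vial [0.4148 0.1472] 0.63
top cover [ 0.6266 -0.1717] 0.86
top small_bottle [ 0.7498 -0.0253] 0.69
top septa_jar [0.3227 0.2233] 0.55
top timer [ 0.3252 -0.2361] 0.86
cover ((387.8411560058594, 196.96469116210938), (83.62667846679688, 54.232608795166016), 12.52880859375)
heater ((261.91412353515625, 212.046875), (90.61194610595703, 68.2123794555664), 1.6135388612747192)
sample_vial ((400.0, 269.5), (9.0, 14.0), 90.0)
closing_vial ((247.5, 279.5), (11.0, 15.0), 90.0)Traceback (most recent call last):
  File "<stdin>", line 16, in <module>
ValueError: attempt to get argmax of an empty sequence
```

Run:
```python
from h import *
p=imaging.capture('wrist');s=r.sense();R=np.array(s['ee_rot'])
print('wristcam in tool',R.T@(p['eye']-s['tcp_pos']),np.round(R.T@p['orientation'],3).tolist(),p['intrinsics'][0][0])
p=imaging.capture('scene')
for t,z in dict(heater=0,check_vial=.032,thermometer=.032,blank_vial=0,sample_vial=0,closing_vial=0,cover=0,small_bottle=0).items():
    u,c=at(p,t)
    if u is not None: print(t,np.round(onz(p,u,z)[:2],4),round(c,2))
def grip(p,m):
    g=(p['frame'].max(2)<80)&cv2.erode(m.astype('uint8'),np.ones((5,5))).astype(bool)
    k,l,st,ce=cv2.connectedComponentsWithStats(g.astype('uint8'))
    if k<2: print('no');return
    i=1+st[1:,4].argmax();c,_=cv2.findContours((l==i).astype('uint8'),0,2);b=cv2.boxPoints(cv2.minAreaRect(max(c,key=cv2.contourArea)))
    print('grip',ce[i],st[i],[np.round(onz(p,x,.106)[:2],4).tolist() for x in b])
grip(p,mask(p,'cover'))
p=imaging.capture('top');m=mask(p,'cover');print(m.sum());grip(p,cv2.morphologyEx(m.astype('uint8'),cv2.MORPH_CLOSE,np.ones((25,25))))
```

```text
wristcam in tool [ 0.07114158  0.00032845 -0.18415262] [[0.0, -0.966, -0.259], [1.0, -0.0, 0.0], [-0.0, -0.259, 0.966]] 337.2098986755564
heater [0.5854 0.1146] 0.85
check_vial [0.6114 0.1427] 0.75
thermometer [0.5702 0.1409] 0.56
blank_vial [ 0.4436 -0.0131] 0.68
sample_vial [ 0.4504 -0.2067] 0.83
closing_vial [0.4177 0.1468] 0.66
cover [ 0.6212 -0.1747] 0.81
small_bottle [ 0.7483 -0.0243] 0.57
grip [270.20754717 162.76226415] [265 147  12  31 265] [[0.6378, -0.1228], [0.6246, -0.1994], [0.6058, -0.1936], [0.6197, -0.1173]]
4455
grip [387.98765432 195.        ] [377 190  23  10  81] [[0.618, -0.1429], [0.629, -0.1451], [0.6196, -0.1965], [0.6085, -0.1944]]
```

```bash
cat >> h.py <<'E'
def plan(goal,az,n=None,show=True):
    """rows from measured pose to goal TCP with tool x at azimuth az (deg); tool down"""
    s=r.sense();p=np.array(s['tcp_pos']);R=np.array(s['ee_rot']);a0=np.degrees(np.arctan2(R[1,0],R[0,0]))
    da=(az-a0+180)%360-180;d=np.array(goal)-p
    n=n or int(max(np.ceil(np.linalg.norm(d)/.038),np.ceil(abs(da)/6.8),1))
    print('t',s['time_s'],'p',np.round(p,4),'a0',round(a0,2),'F',np.round(s['wrist_force'],1),'d',np.round(d,4),'turn',round(-da,2),'n',n)
    for i in range(n):
        a=np.radians(a0+da*i/n);D=d/n
        x=np.array([np.cos(a),np.sin(a)]);y=np.array([np.sin(a),-np.cos(a)])
        print([[round(float(x@D[:2]),4),round(float(y@D[:2]),4),round(float(-D[2]),4)],round(-da/n,2)],end=',\n' if i%5==4 else ',')
    print()
E
python3 -c "
from h import *
plan([.47,.08,.25],-90)"
```

```text
t 2.55 p [0.257  0.5697 0.2007] a0 -24.28 F [ 0.  -0.7  0.3] d [ 0.213  -0.4897  0.0493] turn 65.72 n 15
[[0.0264, 0.0239, -0.0033], np.float64(4.38)],[[0.0281, 0.0218, -0.0033], np.float64(4.38)],[[0.0297, 0.0196, -0.0033], np.float64(4.38)],[[0.0311, 0.0173, -0.0033], np.float64(4.38)],[[0.0323, 0.0149, -0.0033], np.float64(4.38)],
[[0.0334, 0.0124, -0.0033], np.float64(4.38)],[[0.0342, 0.0098, -0.0033], np.float64(4.38)],[[0.0349, 0.0071, -0.0033], np.float64(4.38)],[[0.0353, 0.0044, -0.0033], np.float64(4.38)],[[0.0356, 0.0017, -0.0033], np.float64(4.38)],
[[0.0356, -0.001, -0.0033], np.float64(4.38)],[[0.0354, -0.0037, -0.0033], np.float64(4.38)],[[0.035, -0.0064, -0.0033], np.float64(4.38)],[[0.0344, -0.0091, -0.0033], np.float64(4.38)],[[0.0336, -0.0117, -0.0033], np.float64(4.38)],
```

apply_moves:
  moves:
    - [[0.026, 0.024, -0.003], 4.4]
    - [[0.028, 0.022, -0.003], 4.4]
    - [[0.03, 0.02, -0.003], 4.4]
    - [[0.031, 0.017, -0.003], 4.4]
    - [[0.032, 0.015, -0.003], 4.4]
  hand: 0.06

```text
time_s: 2.97
tcp_pos: [0.3275, 0.4048, 0.216]
ee_rot: [[0.689, -0.725, 0.0], [-0.725, -0.689, 0.0], [0.0, -0.0, -1.0]]
wrist_force: [0.4, 0.4, 0.0]
gripper_width: 0.731
gripper_force: 0.0
```

apply_moves:
  moves:
    - [[0.033, 0.012, -0.003], 4.4]
    - [[0.034, 0.01, -0.003], 4.4]
    - [[0.035, 0.007, -0.003], 4.4]
    - [[0.035, 0.004, -0.003], 4.4]
    - [[0.036, 0.002, -0.003], 4.4]

```text
time_s: 3.38
tcp_pos: [0.3981, 0.242, 0.2312]
ee_rot: [[0.367, -0.93, 0.001], [-0.93, -0.367, 0.001], [-0.0, -0.001, -1.0]]
wrist_force: [0.8, 0.7, 0.6]
gripper_width: 0.69
gripper_force: 0.0
```

apply_moves:
  moves:
    - [[0.036, -0.001, -0.003], 4.4]
    - [[0.035, -0.004, -0.003], 4.4]
    - [[0.035, -0.006, -0.003], 4.4]
    - [[0.034, -0.009, -0.003], 4.4]
    - [[0.034, -0.012, -0.003], 4.4]

```text
time_s: 3.8
tcp_pos: [0.4686, 0.0785, 0.2463]
ee_rot: [[-0.008, -1.0, 0.001], [-1.0, 0.008, 0.001], [-0.001, -0.001, -1.0]]
wrist_force: [0.7, -0.7, -0.1]
gripper_width: 0.692
gripper_force: 0.0
```

apply_moves:
  moves:
    - [[0, 0, 0], 0]
    - [[0, 0, 0], 0]

```text
time_s: 3.97
tcp_pos: [0.4687, 0.0785, 0.2459]
ee_rot: [[-0.009, -1.0, 0.0], [-1.0, 0.009, 0.0], [-0.0, -0.0, -1.0]]
wrist_force: [-0.8, 0.2, 0.2]
gripper_width: 0.688
gripper_force: 0.0
```

Run:
```python
from h import *
p=imaging.capture('wrist');s=r.sense();np.save('w1.npy',p,allow_pickle=True)
print(s['time_s'],s['tcp_pos'],np.round(s['ee_rot'],3).tolist(),s['joints'])
cv2.imwrite('pics/w1.png',p['frame'])
for t,z in dict(heater=0,check_vial=.032,thermometer=.032,blank_vial=0,sample_vial=0,closing_vial=0,cover=0).items():
    u,c=at(p,t)
    if u is not None: print(t,u,np.round(onz(p,u,z)[:2],4),round(c,2))
```

```text
4.0167 [0.46828566 0.07946984 0.24575166] [[-0.007, -1.0, 0.0], [-1.0, 0.007, 0.0], [-0.0, -0.0, -1.0]] [ 2.92808453e+01  5.35035052e+00 -1.53336158e+01 -1.52912033e-02
 -6.93071775e+01 -2.96481375e+01]
heater [224.704 230.496] [0.5947 0.119 ] 0.84
check_vial [203.52  254.688] [0.6142 0.1416] 0.84
thermometer [242.432 256.416] [0.5659 0.1443] 0.74
blank_vial [340.928 126.   ] [ 0.4424 -0.0112] 0.78
closing_vial [355.52  257.808] [0.4214 0.1585] 0.97
```

View pics/w1.png

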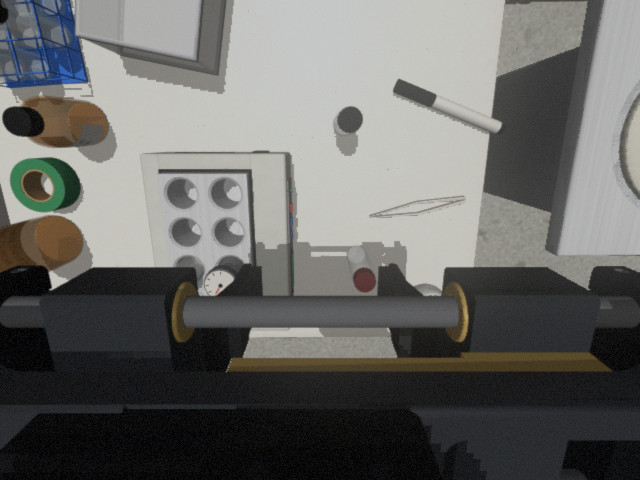

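```bash
cat >> h.py <<'E'
from scipy.optimize import minimize
TH=np.linspace(0,2*np.pi,72,endpoint=False);C=np.c_[np.cos(TH),np.sin(TH)]
WELLS=[(sx*.023,y) for sx in(-1,1) for y in(.063,.021,-.021,-.063)]
def vial(p,kind,xy,up=0.):
    """fit cap cylinder (z .086-.095 + up) to colour blob near predicted xy"""
    f=p['frame'];h=cv2.cvtColor(f,cv2.COLOR_BGR2HSV).astype(int);H,S,V=h[...,0],h[...,1],h[...,2]
    m={'red':((H<12)|(H>168))&(S>110),'blue':(H>105)&(H<135)&(S>70)&(V<150),'black':(V<75)&(S<110)}[kind].astype('uint8')
    c0=proj(p,[xy[0],xy[1],.09+up])[0];k,l,st,ce=cv2.connectedComponentsWithStats(m)
    i=min((i for i in range(1,k) if st[i,4]>40),key=lambda i:np.hypot(*(ce[i]-c0)));B=(l==i).astype('uint8')
    def img(q):
        P=np.r_[np.c_[C*.01225+q,np.full(72,.086+up)],np.c_[C*.01225+q,np.full(72,.095+up)]]
        M=np.zeros(f.shape[:2],'uint8');cv2.fillConvexPoly(M,np.round(cv2.convexHull(proj(p,P).astype('float32'))*16).astype('int32'),1,cv2.LINE_8,4);return M
    g=onz(p,ce[i],.0905+up)[:2]
    res=minimize(lambda q:-(img(q)&B).sum()/(img(q)|B).sum(),g,method='Nelder-Mead',options=dict(initial_simplex=[g,g+[.004,0],g+[0,.004]],xatol=1e-4))
    return res.x,-res.fun,st[i].tolist()
def heater(p,g,mask_below=None,wells=WELLS,block=True):
    """fit x,y,yaw by signed brightness contrast at well rims (z .082)"""
    G=cv2.GaussianBlur(cv2.cvtColor(p['frame'],cv2.COLOR_BGR2GRAY),(0,0),1.).astype('float32')
    if mask_below: G[mask_below:]=np.nan
    def samp(P):
        u=proj(p,P).astype('float32');return cv2.remap(G,u[None,:,0].copy(),u[None,:,1].copy(),cv2.INTER_LINEAR,borderValue=float('nan'))[0]
    def T(q,P,z):
        c,s=np.cos(q[2]),np.sin(q[2]);return np.c_[P[:,0]*c-P[:,1]*s+q[0],P[:,0]*s+P[:,1]*c+q[1],np.full(len(P),z)]
    W=np.concatenate([C*(.01575+.0015)+w for w in wells]);Wi=np.concatenate([C*(.01575-.0015)+w for w in wells])
    def cost(q): 
        d=samp(T(q,W,.082))-samp(T(q,Wi,.082));return -np.nanmean(np.abs(d))
    best=None
    for dx in np.arange(-.012,.0121,.004):
        for dy in np.arange(-.012,.0121,.004):
            q=np.array([g[0]+dx,g[1]+dy,g[2]]);v=cost(q)
            if best is None or v<best[0]: best=(v,q)
    q=best[1];res=minimize(cost,q,method='Nelder-Mead',options=dict(initial_simplex=[q,q+[.003,0,0],q+[0,.003,0],q+[0,0,.03]],xatol=1e-5,fatol=1e-3))
    return res.x,-res.fun
E
python3 - <<'E'
from h import *
p=np.load('w1.npy',allow_pickle=True).item()
print('blank',vial(p,'black',(.443,-.013)))
print('closing',vial(p,'red',(.418,.15)))
VW=[(-.023,-.021),(-.023,-.063),(.023,-.021),(.023,-.063)]
q=heater(p,(.59,.12,-.01),250,VW);print('heater',q)
t=np.load('top.npy',allow_pickle=True).item()
E6=[w for w in WELLS if w[1]!=.021]
print('top',heater(t,(.59,.12,-.01),None,E6),vial(t,'black',(.443,-.013)),vial(t,'red',(.418,.15)),vial(t,'blue',(.45,-.2)))
f=p['frame'].copy();q=q[0];c,s=np.cos(q[2]),np.sin(q[2])
for w in WELLS:
    P=C*.01575+w;P=np.c_[P[:,0]*c-P[:,1]*s+q[0],P[:,0]*s+P[:,1]*c+q[1],np.full(72,.082)]
    cv2.polylines(f,[np.round(proj(p,P)).astype(int)],True,(0,255,0),1)
for v in [vial(p,'black',(.443,-.013))[0],vial(p,'red',(.418,.15))[0]]:
    cv2.polylines(f,[np.round(proj(p,np.c_[C*.01225+v,np.full(72,.095)])).astype(int)],True,(0,255,0),1)
cv2.imwrite('pics/w1o.png',cv2.resize(f[80:330,130:430],None,fx=2,fy=2))
E
```

```text
blank (array([ 0.26108747, -0.00587355]), np.float64(-1702200246720453.2), [486, 0, 114, 212, 10837])h.py:37: RuntimeWarning: overflow encountered in scalar negative
  res=minimize(lambda q:-(img(q)&B).sum()/(img(q)|B).sum(),g,method='Nelder-Mead',options=dict(initial_simplex=[g,g+[.004,0],g+[0,.004]],xatol=1e-4))
Traceback (most recent call last):
  File "h.py", line 32, in vial
    i=min((i for i in range(1,k) if st[i,4]>40),key=lambda i:np.hypot(*(ce[i]-c0)));B=(l==i).astype('uint8')
ValueError: min() iterable argument is empty
```

```bash
sed -i "s/-(img(q)&B).sum()\/(img(q)|B).sum()/-float((img(q)\&B).sum())\/float((img(q)|B).sum())/; s/(S>110),'blue'/(S>90),'blue'/; s/(V<75)&(S<110)/(V<LIM)\&(S<110)/; s/^TH=/LIM=100;TH=/" h.py
cat > a.py <<'E'
from h import *
p=np.load('w1.npy',allow_pickle=True).item()
h=cv2.cvtColor(p['frame'],cv2.COLOR_BGR2HSV);print(h[122,350],h[112,348],h[280,365],h[260,360],h[140,350])
vs=[]
for k,g in(('black',(.443,-.013)),('red',(.418,.15))):
    v=vial(p,k,g);print(k,v);vs.append(v[0])
VW=[(-.023,-.021),(-.023,-.063),(.023,-.021),(.023,-.063)]
q=heater(p,(.59,.12,-.01),250,VW);print('heater',q)
f=p['frame'].copy();q=q[0];c,s=np.cos(q[2]),np.sin(q[2])
for w in WELLS:
    P=C*.01575+w;P=np.c_[P[:,0]*c-P[:,1]*s+q[0],P[:,0]*s+P[:,1]*c+q[1],np.full(72,.082)]
    cv2.polylines(f,[np.round(proj(p,P)).astype(int)],True,(0,255,0),1)
for v in vs:
    cv2.polylines(f,[np.round(proj(p,np.c_[C*.01225+v,np.full(72,.095)])).astype(int)],True,(0,255,0),1)
cv2.imwrite('pics/w1o.png',cv2.resize(f[80:330,130:430],None,fx=2,fy=2))
t=np.load('top.npy',allow_pickle=True).item()
E6=[w for w in WELLS if w[1]!=.021]
print('top',heater(t,(.59,.12,-.01),None,E6))
LIM=75
for k,g in(('black',(.443,-.013)),('red',(.418,.15)),('blue',(.45,-.2))):print(k,vial(t,k,g))
E
python3 a.py
```

```text
[60 10 80] [45  6 80] [ 0 98 91] [ 20   5 155] [ 26  15 139]
black (array([ 0.43965718, -0.01189779]), np.float64(0.8039867109634552), [338, 107, 24, 26, 484])
red (array([0.4221184 , 0.15224696]), np.float64(0.5516528925619835), [355, 273, 20, 19, 267])
heater (array([ 0.58978639,  0.12024097, -0.00870366]), np.float64(42.95016860961914))
top (array([ 0.59146962,  0.11977616, -0.00939756]), np.float64(18.898710250854492))
black (array([ 0.36533288, -0.0451899 ]), np.float64(0.3111111111111111), [327, 300, 9, 16, 58])
red (array([0.42326253, 0.1532444 ]), np.float64(0.4830508474576271), [240, 276, 9, 8, 57])
blue (array([ 0.73330694, -0.14543851]), np.float64(0.09498680738786279), [339, 117, 100, 36, 710])
```

View pics/w1o.png

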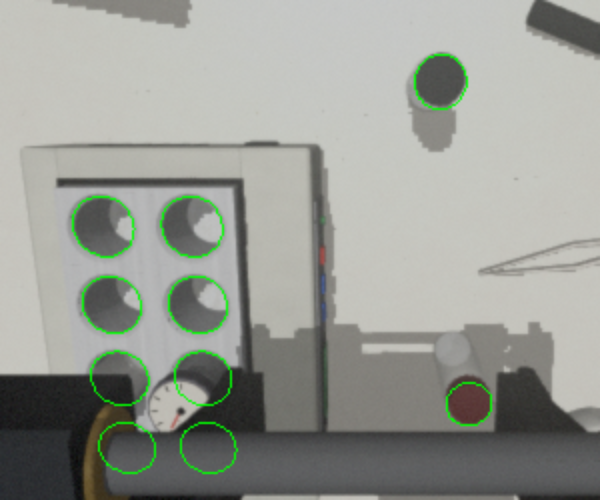

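```bash
python3 -c "
from h import *
plan([.440,-.012,.25],-90.4,3)"
```

```text
t 4.3667 p [0.468  0.0809 0.2457] a0 -90.17 F [ 0.1  0.7 -0.4] d [-0.028  -0.0929  0.0043] turn 0.23 n 3
[[0.031, 0.0092, -0.0014], np.float64(0.08)],[[0.031, 0.0092, -0.0014], np.float64(0.08)],[[0.031, 0.0092, -0.0014], np.float64(0.08)],
```

apply_moves:
  moves:
    - [[0.031, 0.0092, 0], 0]
    - [[0.031, 0.0092, 0], 0]
    - [[0.031, 0.0092, 0], 0]
    - [[0, 0, 0.03], 0]
    - [[0, 0, 0.04], 0]

```text
time_s: 4.78
tcp_pos: [0.4428, -0.0129, 0.1785]
ee_rot: [[-0.006, -1.0, 0.01], [-1.0, 0.006, 0.002], [-0.003, -0.01, -1.0]]
wrist_force: [0.2, 0.5, -0.8]
gripper_width: 0.687
gripper_force: 0.0
```

apply_moves:
  moves:
    - [[0, 0, 0.03], 0]
    - [[0, 0, 0], 0]
    - [[0, 0, 0], 0]

```text
time_s: 5.03
tcp_pos: [0.4397, -0.0128, 0.1454]
ee_rot: [[-0.004, -1.0, -0.003], [-1.0, 0.004, -0.002], [0.002, 0.003, -1.0]]
wrist_force: [0.2, -0.5, 1.0]
gripper_width: 0.689
gripper_force: 0.0
```

Run:
```python
from h import *
p=imaging.capture('wrist');cv2.imwrite('pics/w2.png',p['frame']);s=r.sense();print(s['tcp_pos'])
try: print(vial(p,'black',(.44,-.012)))
except Exception as e: print(e)
print(models.cut_out(p,'blank_vial')[:1] and models.cut_out(p,'blank_vial')[0]['extent'], proj(p,[[.44,-.012,.095],[.44,-.012,0]]))
```

```text
[ 0.44135021 -0.01237444  0.1469972 ]
(array([ 0.43995777, -0.01406229]), np.float64(0.9036511156186613), [305, 223, 32, 35, 891])
[0.4763, 0.431, 0.0548, 0.1046] [[319.32899092 244.76550303]
 [319.25755787 216.88821088]]
```

View pics/w2.png

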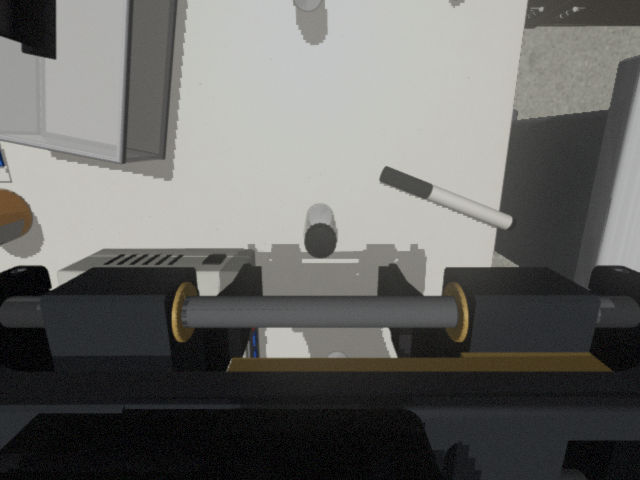

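apply_moves:
  moves:
    - [[0.001, 0.0, 0.03], 0]
    - [[0, 0, 0.035], 0]
    - [[0, 0, 0.026], 0]
    - [[0, 0, 0], 0]

```text
time_s: 5.52
tcp_pos: [0.4379, -0.0141, 0.0523]
ee_rot: [[-0.006, -1.0, -0.006], [-1.0, 0.006, -0.001], [0.001, 0.006, -1.0]]
wrist_force: [-0.7, -0.3, 0.8]
gripper_width: 0.687
gripper_force: 0.0
```

apply_moves:
  moves:
    - [[0, 0, 0], 0]
    - [[0, 0, 0], 0]
    - [[0, 0, 0], 0]
    - [[0, 0, 0], 0]
    - [[0, 0, 0], 0]
  hand: 0.02

```text
time_s: 5.93
tcp_pos: [0.4412, -0.0135, 0.0561]
ee_rot: [[-0.005, -1.0, 0.003], [-1.0, 0.005, 0.001], [-0.001, -0.003, -1.0]]
wrist_force: [0.7, 0.4, -0.1]
gripper_width: 0.399
gripper_force: 0.0
```

apply_moves:
  moves:
    - [[0, 0, 0], 0]
    - [[0, 0, 0], 0]

```text
time_s: 6.1
tcp_pos: [0.4406, -0.0137, 0.0555]
ee_rot: [[-0.005, -1.0, 0.001], [-1.0, 0.005, 0.0], [-0.0, -0.001, -1.0]]
wrist_force: [-0.6, 0.3, 3.0]
gripper_width: 0.296
gripper_force: 30.0
```

apply_moves:
  moves:
    - [[0, 0, -0.03], 0]
    - [[0, 0, -0.04], 0]
    - [[0, 0, -0.04], 0]
    - [[0, 0, -0.04], 0]
    - [[-0.0282, -0.0245, -0.005], 0]

```text
time_s: 6.52
tcp_pos: [0.4658, 0.0125, 0.2181]
ee_rot: [[-0.007, -1.0, 0.013], [-1.0, 0.007, 0.003], [-0.003, -0.013, -1.0]]
wrist_force: [1.8, -0.3, 0.4]
gripper_width: 0.298
gripper_force: 30.0
```

apply_moves:
  moves:
    - [[-0.0282, -0.0245, 0], 0]
    - [[-0.0282, -0.0245, 0], 0]
    - [[-0.0282, -0.0245, 0], 0]
    - [[-0.0282, -0.0245, 0], 0]
    - [[-0.0282, -0.0245, 0], 0]

```text
time_s: 6.93
tcp_pos: [0.5887, 0.156, 0.2095]
ee_rot: [[-0.005, -1.0, -0.001], [-1.0, 0.005, -0.0], [0.0, 0.001, -1.0]]
wrist_force: [-0.7, 0.1, -0.4]
gripper_width: 0.301
gripper_force: 30.0
```

apply_moves:
  moves:
    - [[-0.0282, -0.0245, 0], 0]
    - [[0, 0, 0], 0]
    - [[0, 0, 0], 0]

```text
time_s: 7.18
tcp_pos: [0.6128, 0.184, 0.2077]
ee_rot: [[-0.004, -1.0, -0.003], [-1.0, 0.004, -0.001], [0.001, 0.003, -1.0]]
wrist_force: [-0.8, -0.4, -0.7]
gripper_width: 0.3
gripper_force: 30.0
```

Run:
```python
from h import *
p=imaging.capture('wrist');cv2.imwrite('pics/w3.png',p['frame']);s=r.sense();print(s['tcp_pos'],s['gripper_width'],s['time_s'])
for VW in ([(-.023,-.021),(-.023,-.063),(.023,-.021),(.023,-.063)],[(-.023,-.063),(.023,-.063)]):
  print(heater(p,(.59,.12,-.01),300,VW))
p=imaging.capture('scene');cv2.imwrite('pics/s3.png',p['frame'])
f=[np.array(r.sense()['tcp_pos'])]
for i in range(4): imaging.capture('top');f.append(r.sense()['tcp_pos'])
print(np.mean(f,0),np.std(f,0))
```

```text
[0.61222042 0.18297254 0.20839629] 0.3029050400041081 7.2333
(array([ 0.59110309,  0.12008411, -0.01770072]), np.float64(41.5759391784668))
(array([ 0.59099118,  0.12067726, -0.0131717 ]), np.float64(41.80894088745117))
[0.61203302 0.18200245 0.20999708] [8.12365908e-05 1.79149312e-04 5.17761352e-04]
```

View pics/w3.png

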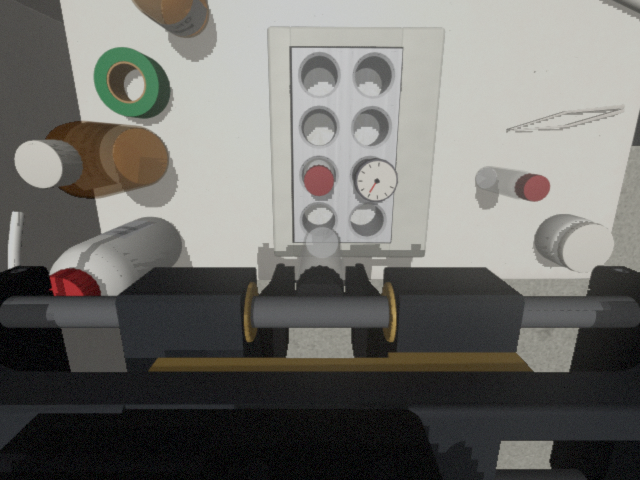

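Run:
```python
from h import *
p=imaging.capture('wrist');np.save('w3.npy',p,allow_pickle=True);s=r.sense();print(s['tcp_pos'])
q,v=heater(p,(.591,.120,-.012),275,[(-.023,-.021),(-.023,-.063),(.023,-.021),(.023,-.063),(-.023,.063)]);print(q,v)
c,sn=np.cos(q[2]),np.sin(q[2])
for w in WELLS[4:]: print(w,q[0]+c*w[0]-sn*w[1],q[1]+sn*w[0]+c*w[1])
print('foot px if at tcp',proj(p,[[s['tcp_pos'][0],s['tcp_pos'][1],.153]]))
f=p['frame'].copy()
for w in WELLS:
    P=C*.01575+w;P=np.c_[P[:,0]*c-P[:,1]*sn+q[0],P[:,0]*sn+P[:,1]*c+q[1],np.full(72,.082)]
    cv2.polylines(f,[np.round(proj(p,P)*16).astype(int)],True,(0,255,0),1,cv2.LINE_8,4)
P=np.c_[C*.0137+s['tcp_pos'][:2],np.full(72,.153)];cv2.polylines(f,[np.round(proj(p,P)*16).astype(int)],True,(0,0,255),1,cv2.LINE_8,4)
cv2.imwrite('pics/w3o.png',cv2.resize(f[30:290,250:450],None,fx=2.3,fy=2.3))
```

```text
[0.6122505  0.182009   0.21055075]
[ 0.59090975  0.12007117 -0.01257052] 40.30009078979492
(0.023, 0.063) 0.6146998516787537 0.18277707885069472
(0.023, 0.021) 0.6141719038615578 0.14078039718294486
(0.023, -0.021) 0.6136439560443618 0.09878371551519499
(0.023, -0.063) 0.6131160082271659 0.056787033847445115
foot px if at tcp [[319.78114372 240.87330742]]
```

View pics/w3o.png

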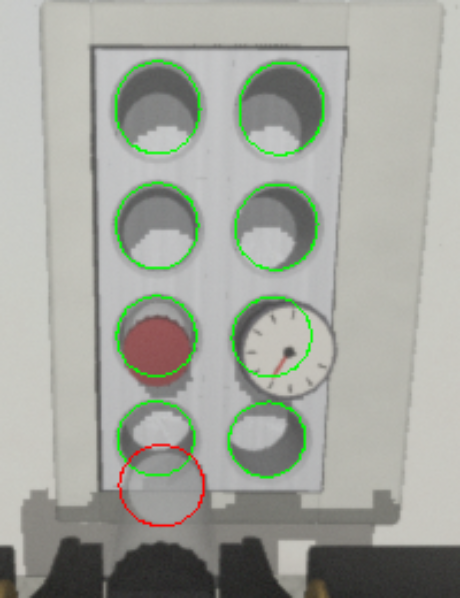

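apply_moves:
  moves:
    - [[-0.001, -0.003, 0.025], 0.3]
    - [[0, 0, 0.028], 0]
    - [[0, 0, 0], 0]
    - [[0, 0, 0], 0]

```text
time_s: 7.87
tcp_pos: [0.6147, 0.1828, 0.156]
ee_rot: [[-0.01, -1.0, -0.003], [-1.0, 0.01, -0.002], [0.002, 0.003, -1.0]]
wrist_force: [-0.5, 0.1, -0.2]
gripper_width: 0.303
gripper_force: 30.0
```

```bash
cat >> h.py <<'E'
def check(name,foot,fit,lim,pix=(250,450,30,290)):
    p=imaging.capture('wrist');s=r.sense();t=np.array(s['tcp_pos']);print(s['time_s'],t)
    q,v=heater(p,(.591,.120,-.0126),lim,fit);print(q,v);c,sn=np.cos(q[2]),np.sin(q[2])
    for w in WELLS[4:]: print(w,np.round([q[0]+c*w[0]-sn*w[1],q[1]+sn*w[0]+c*w[1]],4))
    f=p['frame'].copy()
    for w in WELLS:
        P=C*.01575+w;P=np.c_[P[:,0]*c-P[:,1]*sn+q[0],P[:,0]*sn+P[:,1]*c+q[1],np.full(72,.082)]
        cv2.polylines(f,[np.round(proj(p,P)*16).astype(int)],True,(0,255,0),1,cv2.LINE_8,4)
    P=np.c_[C*.0137+t[:2],np.full(72,t[2]-foot)];cv2.polylines(f,[np.round(proj(p,P)*16).astype(int)],True,(0,0,255),1,cv2.LINE_8,4)
    a,b,d,e=pix;cv2.imwrite(name,cv2.resize(f[d:e,a:b],None,fx=2.3,fy=2.3))
E
python3 - <<'E'
from h import *
check('pics/w4.png',.0555,[(-.023,-.021),(-.023,-.063),(.023,-.021),(.023,-.063)],240)
E
```

```text
7.9167 [0.61607254 0.18340613 0.15782883]
[ 0.59183367  0.12035368 -0.02313247] 44.524845123291016
(0.023, 0.063) [0.6163 0.1828]
(0.023, 0.021) [0.6153 0.1408]
(0.023, -0.021) [0.6143 0.0988]
(0.023, -0.063) [0.6134 0.0568]
```

View pics/w4.png

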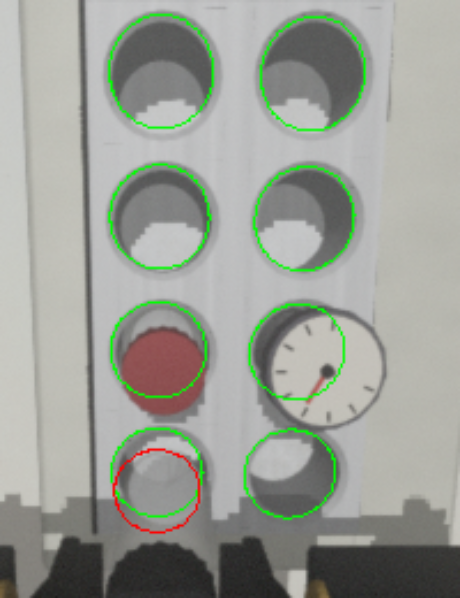

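apply_moves:
  moves:
    - [[0, -0.001, 0.01], 0]
    - [[0, 0, 0.01], 0]
    - [[0, 0, 0.008], 0]
    - [[0, 0, 0.004], 0]
    - [[0, 0, 0], 0]

```text
time_s: 8.33
tcp_pos: [0.6159, 0.1835, 0.1234]
ee_rot: [[-0.01, -1.0, -0.002], [-1.0, 0.01, -0.001], [0.001, 0.002, -1.0]]
wrist_force: [-0.2, 0.3, -0.9]
gripper_width: 0.304
gripper_force: 30.0
```

apply_moves:
  moves:
    - [[0, 0, 0.01], 0]
    - [[0, 0, 0.01], 0]
    - [[0, 0, 0.008], 0]
    - [[0, 0, 0.004], 0]
    - [[0, 0, 0.002], 0]

```text
time_s: 8.75
tcp_pos: [0.6162, 0.1834, 0.0891]
ee_rot: [[-0.01, -1.0, -0.002], [-1.0, 0.01, -0.001], [0.001, 0.002, -1.0]]
wrist_force: [0.1, 0.4, -0.8]
gripper_width: 0.296
gripper_force: 30.0
```

apply_moves:
  moves:
    - [[0, 0, 0.001], 0]
    - [[0, 0, 0], 0]

```text
time_s: 8.92
tcp_pos: [0.6165, 0.1837, 0.0894]
ee_rot: [[-0.01, -1.0, -0.001], [-1.0, 0.01, -0.0], [0.0, 0.001, -1.0]]
wrist_force: [-0.5, -0.8, 0.2]
gripper_width: 0.302
gripper_force: 30.0
```

apply_moves:
  moves:
    - [[0, 0, 0.001], 0]
    - [[0, 0, 0.001], 0]
    - [[0, 0, 0], 0]

```text
time_s: 9.17
tcp_pos: [0.6166, 0.1838, 0.088]
ee_rot: [[-0.01, -1.0, 0.0], [-1.0, 0.01, 0.0], [-0.0, -0.0, -1.0]]
wrist_force: [-1.6, -0.3, 0.5]
gripper_width: 0.304
gripper_force: 30.0
```

apply_moves:
  moves:
    - [[0, 0, 0.001], 0]
    - [[0, 0, 0], 0]

```text
time_s: 9.33
tcp_pos: [0.6166, 0.1838, 0.0871]
ee_rot: [[-0.01, -1.0, 0.0], [-1.0, 0.01, 0.0], [-0.0, -0.0, -1.0]]
wrist_force: [-2.0, 0.5, 1.7]
gripper_width: 0.3
gripper_force: 30.0
```

apply_moves:
  moves:
    - [[0, 0, 0], 0]
    - [[0, 0, 0], 0]
    - [[0, 0, 0], 0]
    - [[0, 0, -0.01], 0]
    - [[0, 0, -0.025], 0]
  hand: 0.05

```text
time_s: 9.75
tcp_pos: [0.6145, 0.1828, 0.1187]
ee_rot: [[-0.011, -1.0, -0.007], [-1.0, 0.011, -0.003], [0.003, 0.007, -1.0]]
wrist_force: [-0.4, 0.5, -1.0]
gripper_width: 0.548
gripper_force: 0.0
```

apply_moves:
  moves:
    - [[0, 0, -0.04], 0]
    - [[0, 0, -0.04], 0]
    - [[0.0057, 0.0324, 0], 0]
    - [[0.0057, 0.0324, 0], 0]
    - [[0.0057, 0.0324, 0], 0]
  hand: 0.06

```text
time_s: 10.17
tcp_pos: [0.5189, 0.1677, 0.2031]
ee_rot: [[-0.011, -1.0, 0.002], [-1.0, 0.011, 0.002], [-0.002, -0.002, -1.0]]
wrist_force: [0.1, 0.7, -1.0]
gripper_width: 0.685
gripper_force: 0.0
```

apply_moves:
  moves:
    - [[0.0057, 0.0324, 0], 0]
    - [[0.0057, 0.0324, 0.01], 0]
    - [[0.0057, 0.0324, 0.02], 0]
    - [[0, 0, 0.026], 0]
    - [[0, 0, 0], 0]

```text
time_s: 10.58
tcp_pos: [0.4182, 0.1497, 0.1434]
ee_rot: [[-0.01, -1.0, -0.005], [-1.0, 0.01, -0.003], [0.003, 0.005, -1.0]]
wrist_force: [0.5, 0.7, 0.4]
gripper_width: 0.692
gripper_force: 0.0
```

Run:
```python
from h import *
p=imaging.capture('wrist');s=r.sense();print(s['time_s'],s['tcp_pos']);print(vial(p,'red',(.42,.152)))
cv2.imwrite('pics/w5.png',p['frame'])
t=imaging.capture('top');cv2.imwrite('pics/t5.png',t['frame']);print(r.sense()['tcp_pos'])
```

```text
10.6333 [0.42091032 0.15083579 0.14545759]
(array([0.42195535, 0.15409682]), np.float64(0.6884422110552764), [300, 233, 31, 30, 685])
[0.42283207 0.15188271 0.1468026 ]
```

View pics/w5.png

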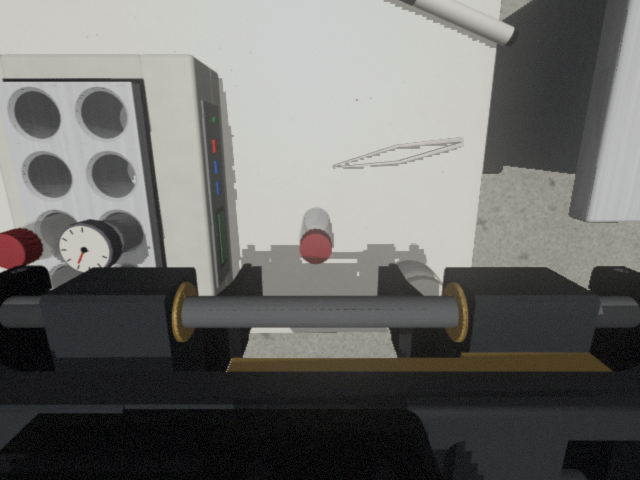

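apply_moves:
  moves:
    - [[-0.002, 0.0, 0.03], 0]
    - [[0, 0, 0.035], 0]
    - [[0, 0, 0.026], 0]
    - [[0, 0, 0], 0]

```text
time_s: 11.02
tcp_pos: [0.421, 0.1525, 0.0518]
ee_rot: [[-0.011, -1.0, -0.006], [-1.0, 0.012, -0.004], [0.005, 0.006, -1.0]]
wrist_force: [0.2, 0.0, -0.3]
gripper_width: 0.688
gripper_force: 0.0
```

apply_moves:
  moves:
    - [[0, 0, 0], 0]
    - [[0, 0, 0], 0]
    - [[0, 0, 0], 0]
    - [[0, 0, 0], 0]
    - [[0, 0, 0], 0]
  hand: 0.02

```text
time_s: 11.43
tcp_pos: [0.4228, 0.1542, 0.0561]
ee_rot: [[-0.01, -1.0, 0.002], [-1.0, 0.01, 0.002], [-0.002, -0.002, -1.0]]
wrist_force: [-0.1, 0.4, -0.4]
gripper_width: 0.397
gripper_force: 0.0
```

apply_moves:
  moves:
    - [[0, 0, 0], 0]
    - [[0, 0, 0], 0]
    - [[0, 0, 0], 0]

```text
time_s: 11.68
tcp_pos: [0.4223, 0.1538, 0.0555]
ee_rot: [[-0.01, -1.0, 0.001], [-1.0, 0.01, 0.001], [-0.001, -0.001, -1.0]]
wrist_force: [-1.7, -0.2, 5.0]
gripper_width: 0.296
gripper_force: 30.0
```

apply_moves:
  moves:
    - [[0, 0, -0.03], 0]
    - [[0, 0, -0.04], 0]
    - [[0, 0, -0.04], 0]
    - [[0, 0, -0.04], 0]
    - [[0.0158, -0.0322, -0.005], 0]

```text
time_s: 12.1
tcp_pos: [0.4551, 0.1403, 0.2183]
ee_rot: [[-0.004, -1.0, 0.013], [-1.0, 0.004, 0.008], [-0.008, -0.013, -1.0]]
wrist_force: [0.0, 2.3, 0.6]
gripper_width: 0.302
gripper_force: 30.0
```

apply_moves:
  moves:
    - [[0.0158, -0.0322, 0], 0]
    - [[0.0158, -0.0322, 0], 0]
    - [[0.0158, -0.0322, 0], 0]
    - [[0.0158, -0.0322, 0], 0]
    - [[0.0158, -0.0322, 0], 0]

```text
time_s: 12.52
tcp_pos: [0.6152, 0.0557, 0.2091]
ee_rot: [[-0.01, -1.0, -0.001], [-1.0, 0.01, 0.0], [-0.0, 0.001, -1.0]]
wrist_force: [0.4, 1.8, -0.1]
gripper_width: 0.301
gripper_force: 30.0
```

apply_moves:
  moves:
    - [[0, 0, 0.025], 0]
    - [[0, 0, 0.028], 0]
    - [[0, 0, 0], 0]
    - [[0, 0, 0], 0]

```text
time_s: 12.85
tcp_pos: [0.613, 0.0562, 0.155]
ee_rot: [[-0.01, -1.0, -0.005], [-1.0, 0.01, -0.002], [0.002, 0.005, -1.0]]
wrist_force: [0.1, -0.2, 0.5]
gripper_width: 0.301
gripper_force: 30.0
```

Run:
```python
from h import *
check('pics/w6.png',.0555,[(.023,-.063),(-.023,-.063)],260,(230,430,150,290))
print(r.sense()['tcp_pos'])
```

```text
12.9 [0.61432467 0.05668767 0.15718312]
[0.59941096 0.10874824 0.00990936] 37.09297180175781
(0.023, 0.063) [0.6218 0.172 ]
(0.023, 0.021) [0.6222 0.13  ]
(0.023, -0.021) [0.6226 0.088 ]
(0.023, -0.063) [0.623 0.046]
[0.61432467 0.05668767 0.15718312]
```

View pics/w6.png

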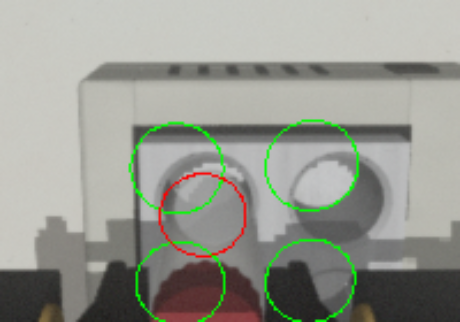

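apply_moves:
  moves:
    - [[0, 0, 0.01], 0]
    - [[0, 0, 0.01], 0]
    - [[0, 0, 0.008], 0]
    - [[0, 0, 0.004], 0]
    - [[0, 0, 0], 0]

```text
time_s: 13.32
tcp_pos: [0.6133, 0.0567, 0.1235]
ee_rot: [[-0.01, -1.0, -0.002], [-1.0, 0.01, -0.0], [0.001, 0.002, -1.0]]
wrist_force: [-0.2, 0.4, -0.8]
gripper_width: 0.3
gripper_force: 30.0
```

apply_moves:
  moves:
    - [[0, 0, 0.01], 0]
    - [[0, 0, 0.01], 0]
    - [[0, 0, 0.01], 0]
    - [[0, 0, 0.003], 0]
    - [[0, 0, 0.001], 0]

```text
time_s: 13.73
tcp_pos: [0.6134, 0.0566, 0.0892]
ee_rot: [[-0.01, -1.0, -0.003], [-1.0, 0.01, -0.001], [0.001, 0.003, -1.0]]
wrist_force: [0.2, 0.6, 0.4]
gripper_width: 0.301
gripper_force: 30.0
```

apply_moves:
  moves:
    - [[0, 0, 0.001], 0]
    - [[0, 0, 0.001], 0]
    - [[0, 0, 0.001], 0]
    - [[0, 0, 0], 0]

```text
time_s: 14.07
tcp_pos: [0.6144, 0.0569, 0.088]
ee_rot: [[-0.01, -1.0, 0.001], [-1.0, 0.01, 0.0], [-0.0, -0.001, -1.0]]
wrist_force: [-0.8, 1.1, -0.7]
gripper_width: 0.301
gripper_force: 30.0
```

apply_moves:
  moves:
    - [[0, 0, 0.001], 0]
    - [[0, 0, 0], 0]
    - [[0, 0, 0], 0]

```text
time_s: 14.32
tcp_pos: [0.6145, 0.0569, 0.0877]
ee_rot: [[-0.01, -1.0, 0.001], [-1.0, 0.01, 0.0], [-0.0, -0.001, -1.0]]
wrist_force: [-1.9, 1.6, 5.1]
gripper_width: 0.298
gripper_force: 30.0
```

apply_moves:
  moves:
    - [[0, 0, 0], 0]
    - [[0, 0, 0], 0]
    - [[0, 0, 0], 0]
    - [[0, 0, -0.01], 0]
    - [[0, 0, -0.025], 0]
  hand: 0.05

```text
time_s: 14.73
tcp_pos: [0.6114, 0.056, 0.1185]
ee_rot: [[-0.011, -1.0, -0.009], [-1.0, 0.011, -0.002], [0.002, 0.009, -1.0]]
wrist_force: [-0.6, -0.7, 0.9]
gripper_width: 0.547
gripper_force: 0.0
```

apply_moves:
  moves:
    - [[0, 0, -0.04], 0]
    - [[0, 0, -0.04], 0]
    - [[0.0295, 0.018, 0], 0]
    - [[0.0295, 0.018, 0], 0]
    - [[0.0295, 0.018, 0], 0]
  hand: 0.06

```text
time_s: 15.15
tcp_pos: [0.5589, -0.0317, 0.203]
ee_rot: [[-0.009, -1.0, 0.002], [-1.0, 0.009, 0.0], [-0.001, -0.002, -1.0]]
wrist_force: [0.3, -0.4, 0.0]
gripper_width: 0.685
gripper_force: 0.0
```

apply_moves:
  moves:
    - [[0.0295, 0.018, 0], 0]
    - [[0.0295, 0.018, 0], 0]
    - [[0.0295, 0.018, 0], 0]
    - [[0.0295, 0.018, 0], 0]
    - [[0.0295, 0.018, 0], 0]

```text
time_s: 15.57
tcp_pos: [0.4667, -0.1791, 0.2025]
ee_rot: [[-0.01, -1.0, 0.001], [-1.0, 0.01, -0.0], [0.0, -0.001, -1.0]]
wrist_force: [-0.3, -0.4, -0.4]
gripper_width: 0.684
gripper_force: 0.0
```

apply_moves:
  moves:
    - [[0.0295, 0.018, 0], 0]
    - [[0, 0, 0], 0]

```text
time_s: 15.73
tcp_pos: [0.4463, -0.2104, 0.2024]
ee_rot: [[-0.015, -1.0, -0.001], [-1.0, 0.015, -0.0], [0.0, 0.001, -1.0]]
wrist_force: [0.2, -1.0, -0.2]
gripper_width: 0.693
gripper_force: 0.0
```

Run:
```python
from h import *
p=imaging.capture('wrist');s=r.sense();print(s['time_s'],s['tcp_pos'])
print(at(p,'sample_vial'));print([np.round(np.array(d['extent'])*[640,480,640,480]) for d in models.cut_out(p,'sample_vial')[:2]])
try: print(vial(p,'blue',(.45,-.205)))
except Exception as e: print(e)
cv2.imwrite('pics/w7.png',p['frame'])
print(r.sense()['tcp_pos'])
```

```text
15.7833 [ 0.44786517 -0.20916944  0.20245014]
(array([316.032, 213.6  ]), 0.67)
[array([302., 202.,  28.,  41.])]
(array([ 0.45208921, -0.20298742]), np.float64(0.32978723404255317), [306, 219, 22, 23, 217])
[ 0.44950531 -0.20748279  0.20230146]
```

View pics/w7.png

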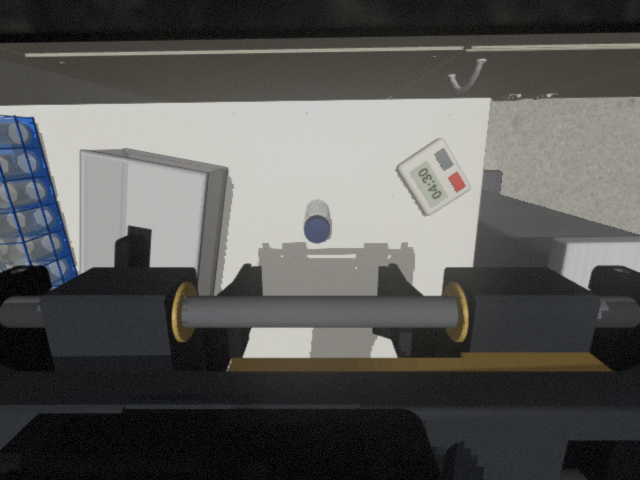

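apply_moves:
  moves:
    - [[0, 0, 0.028], 0]
    - [[0, 0, 0.028], 0]
    - [[0, 0, 0], 0]
    - [[0, 0, 0], 0]

```text
time_s: 16.22
tcp_pos: [0.4493, -0.2064, 0.1451]
ee_rot: [[-0.008, -1.0, -0.003], [-1.0, 0.008, -0.0], [0.0, 0.003, -1.0]]
wrist_force: [0.7, 0.4, 0.7]
gripper_width: 0.688
gripper_force: 0.0
```

```bash
sed -i "s/(H>105)&(H<135)&(S>70)&(V<150)/(H>100)\&(H<140)\&(S>45)\&(V<170)/" h.py
python3 - <<'E'
from h import *
p=imaging.capture('wrist');s=r.sense();print(s['time_s'],s['tcp_pos'])
print(vial(p,'blue',(.45,-.205)));imaging.capture('top');print(r.sense()['tcp_pos'])
E
```

```text
16.2667 [ 0.45059079 -0.20678424  0.14659174]
(array([ 0.44951448, -0.20378908]), np.float64(0.7189409368635438), [305, 230, 31, 29, 706])
[ 0.45113635 -0.20693975  0.14729024]
```

apply_moves:
  moves:
    - [[-0.0025, 0.001, 0.03], 0]
    - [[0, 0, 0.035], 0]
    - [[0, 0, 0.0265], 0]
    - [[0, 0, 0], 0]

```text
time_s: 16.65
tcp_pos: [0.4461, -0.2037, 0.0513]
ee_rot: [[-0.011, -1.0, -0.007], [-1.0, 0.011, 0.002], [-0.001, 0.007, -1.0]]
wrist_force: [-0.5, 0.6, -0.2]
gripper_width: 0.689
gripper_force: 0.0
```

apply_moves:
  moves:
    - [[0, 0, 0], 0]
    - [[0, 0, 0], 0]
    - [[0, 0, 0], 0]
    - [[0, 0, 0], 0]
    - [[0, 0, 0], 0]
  hand: 0.02

```text
time_s: 17.07
tcp_pos: [0.4495, -0.2047, 0.0557]
ee_rot: [[-0.01, -1.0, 0.003], [-1.0, 0.01, -0.0], [0.0, -0.003, -1.0]]
wrist_force: [-0.5, 0.1, -0.5]
gripper_width: 0.394
gripper_force: 0.0
```

apply_moves:
  moves:
    - [[0, 0, 0], 0]
    - [[0, 0, 0], 0]
    - [[0, 0, 0], 0]

```text
time_s: 17.32
tcp_pos: [0.4491, -0.2048, 0.0551]
ee_rot: [[-0.01, -1.0, 0.001], [-1.0, 0.01, -0.001], [0.001, -0.001, -1.0]]
wrist_force: [-0.8, -0.1, 4.6]
gripper_width: 0.305
gripper_force: 30.0
```

apply_moves:
  moves:
    - [[0, 0, -0.03], 0]
    - [[0, 0, -0.04], 0]
    - [[0, 0, -0.04], 0]
    - [[0, 0, -0.04], 0]
    - [[-0.034, -0.0181, -0.005], 0]

```text
time_s: 17.73
tcp_pos: [0.469, -0.1745, 0.2171]
ee_rot: [[-0.015, -1.0, 0.013], [-1.0, 0.015, -0.004], [0.004, -0.013, -1.0]]
wrist_force: [1.8, -0.4, 0.8]
gripper_width: 0.294
gripper_force: 30.0
```

apply_moves:
  moves:
    - [[-0.034, -0.0181, 0], 0]
    - [[-0.034, -0.0181, 0], 0]
    - [[-0.034, -0.0181, 0], 0]
    - [[-0.034, -0.0181, 0], 0]
    - [[-0.034, -0.0181, 0], 0]

```text
time_s: 18.15
tcp_pos: [0.5594, 0.0001, 0.209]
ee_rot: [[-0.01, -1.0, -0.001], [-1.0, 0.01, 0.0], [-0.0, 0.001, -1.0]]
wrist_force: [0.5, -0.2, 0.1]
gripper_width: 0.301
gripper_force: 30.0
```

apply_moves:
  moves:
    - [[-0.034, -0.0181, 0], 0]
    - [[-0.034, -0.0181, 0], 0]
    - [[-0.034, -0.0181, 0], 0]
    - [[0, 0, 0], 0]
    - [[0, 0, 0], 0]

```text
time_s: 18.57
tcp_pos: [0.6145, 0.1015, 0.2076]
ee_rot: [[-0.008, -1.0, -0.003], [-1.0, 0.008, -0.001], [0.001, 0.003, -1.0]]
wrist_force: [0.2, -0.7, -1.0]
gripper_width: 0.3
gripper_force: 30.0
```

apply_moves:
  moves:
    - [[0, 0, 0.025], 0]
    - [[0, 0, 0.028], 0]
    - [[0, 0, 0], 0]
    - [[0, 0, 0], 0]

```text
time_s: 18.9
tcp_pos: [0.6131, 0.0983, 0.1552]
ee_rot: [[-0.011, -1.0, -0.004], [-1.0, 0.011, -0.002], [0.002, 0.004, -1.0]]
wrist_force: [0.7, -0.2, -0.3]
gripper_width: 0.3
gripper_force: 30.0
```

Run:
```python
from h import *
check('pics/w8.png',.0555,[(-.023,-.021),(-.023,-.063)],280,(150,470,60,300))
imaging.capture('top');print(r.sense()['tcp_pos'])
```

```text
18.95 [0.61463042 0.09876173 0.15704006]
[0.59045628 0.12047614 0.00367581] 40.4404296875
(0.023, 0.063) [0.6132 0.1836]
(0.023, 0.021) [0.6134 0.1416]
(0.023, -0.021) [0.6135 0.0996]
(0.023, -0.063) [0.6137 0.0576]
[0.61537036 0.09916999 0.15810611]
```

View pics/w8.png

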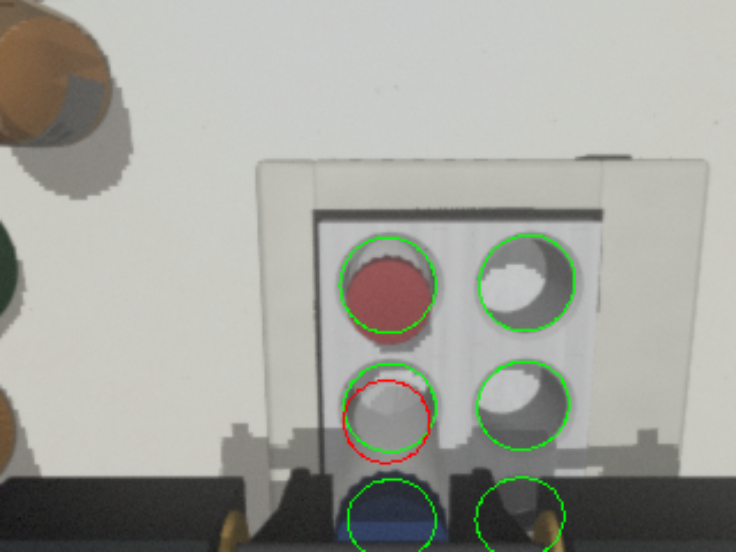

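Picture: the closing vial is seated in the right well (red cap at display 388,300), and the held sample's foot (about 390,420) sits over the right well. Descend.

apply_moves:
  moves:
    - [[0, 0, 0.01], 0]
    - [[0, 0, 0.01], 0]
    - [[0, 0, 0.008], 0]
    - [[0, 0, 0.004], 0]
    - [[0, 0, 0], 0]

```text
time_s: 19.42
tcp_pos: [0.6135, 0.0995, 0.1224]
ee_rot: [[-0.01, -1.0, -0.003], [-1.0, 0.01, -0.001], [0.001, 0.003, -1.0]]
wrist_force: [-0.8, -0.3, -1.0]
gripper_width: 0.3
gripper_force: 30.0
```

apply_moves:
  moves:
    - [[0, 0, 0.01], 0]
    - [[0, 0, 0.01], 0]
    - [[0, 0, 0.01], 0]
    - [[0, 0, 0.003], 0]
    - [[0, 0, 0.001], 0]

```text
time_s: 19.83
tcp_pos: [0.6141, 0.0996, 0.0887]
ee_rot: [[-0.01, -1.0, -0.002], [-1.0, 0.01, -0.001], [0.001, 0.002, -1.0]]
wrist_force: [-0.7, 0.7, -0.4]
gripper_width: 0.305
gripper_force: 30.0
```

apply_moves:
  moves:
    - [[0, 0, 0.001], 0]
    - [[0, 0, 0.001], 0]
    - [[0, 0, 0], 0]
    - [[0, 0, 0], 0]

```text
time_s: 20.17
tcp_pos: [0.6144, 0.0998, 0.0883]
ee_rot: [[-0.01, -1.0, -0.0], [-1.0, 0.01, 0.0], [-0.0, 0.0, -1.0]]
wrist_force: [-0.1, -0.2, -1.2]
gripper_width: 0.3
gripper_force: 30.0
```

apply_moves:
  moves:
    - [[0, 0, 0.001], 0]
    - [[0, 0, 0], 0]
    - [[0, 0, 0], 0]

```text
time_s: 20.42
tcp_pos: [0.6144, 0.0998, 0.0875]
ee_rot: [[-0.01, -1.0, 0.0], [-1.0, 0.01, 0.0], [-0.0, -0.0, -1.0]]
wrist_force: [-1.7, -0.2, 0.4]
gripper_width: 0.3
gripper_force: 30.0
```

apply_moves:
  moves:
    - [[0, 0, 0], 0]
    - [[0, 0, 0], 0]
    - [[0, 0, 0], 0]
    - [[0, 0, -0.01], 0]
    - [[0, 0, -0.025], 0]
  hand: 0.05

```text
time_s: 20.83
tcp_pos: [0.6123, 0.0991, 0.1196]
ee_rot: [[-0.011, -1.0, -0.007], [-1.0, 0.011, -0.002], [0.002, 0.007, -1.0]]
wrist_force: [0.4, 0.5, -0.8]
gripper_width: 0.548
gripper_force: 0.0
```

apply_moves:
  moves:
    - [[0, 0, -0.04], 0]
    - [[0, 0, -0.04], 0]
    - [[0.037, -0.001, -0.015], 0]
    - [[0.037, -0.001, 0], 0]
    - [[0.037, -0.001, 0], 0]

```text
time_s: 21.25
tcp_pos: [0.6175, -0.0117, 0.2207]
ee_rot: [[-0.008, -1.0, 0.006], [-1.0, 0.008, 0.001], [-0.001, -0.006, -1.0]]
wrist_force: [1.1, -0.4, -0.6]
gripper_width: 0.574
gripper_force: 0.0
```

apply_moves:
  moves:
    - [[0.037, -0.001, 0], 0]
    - [[0.037, -0.001, 0], 0]
    - [[0.037, -0.001, 0], 0]
    - [[0.037, -0.001, 0], 5]
    - [[0, 0, 0], 5]

```text
time_s: 21.67
tcp_pos: [0.6186, -0.1652, 0.2181]
ee_rot: [[-0.194, -0.981, 0.001], [-0.981, 0.194, -0.002], [0.001, -0.001, -1.0]]
wrist_force: [-0.0, 0.6, -0.1]
gripper_width: 0.574
gripper_force: 0.0
```

apply_moves:
  moves:
    - [[0, 0, 0], 0]
    - [[0, 0, 0], 0]

```text
time_s: 21.83
tcp_pos: [0.619, -0.1596, 0.2179]
ee_rot: [[-0.182, -0.983, 0.001], [-0.983, 0.182, -0.0], [-0.0, -0.001, -1.0]]
wrist_force: [-0.5, 1.0, -0.4]
gripper_width: 0.573
gripper_force: 0.0
```

Run:
```python
from h import *
p=imaging.capture('wrist');s=r.sense();print(s['time_s'],s['tcp_pos'],np.round(s['ee_rot'],3).tolist());np.save('w9.npy',p,allow_pickle=True)
R=np.array(s['ee_rot'])
print(proj(p,[[.619,-.17,.106],[.619,-.17,.074]]))
cv2.imwrite('pics/w9.png',p['frame']);t=imaging.capture('top');np.save('t9.npy',t,allow_pickle=True)
```

```text
21.8833 [ 0.61907555 -0.15887163  0.21784242] [[-0.181, -0.983, 0.001], [-0.983, 0.181, 0.0], [-0.0, -0.001, -1.0]]
[[317.98275959 212.527669  ]
 [318.20414729 205.94302006]]
```

View pics/w9.png

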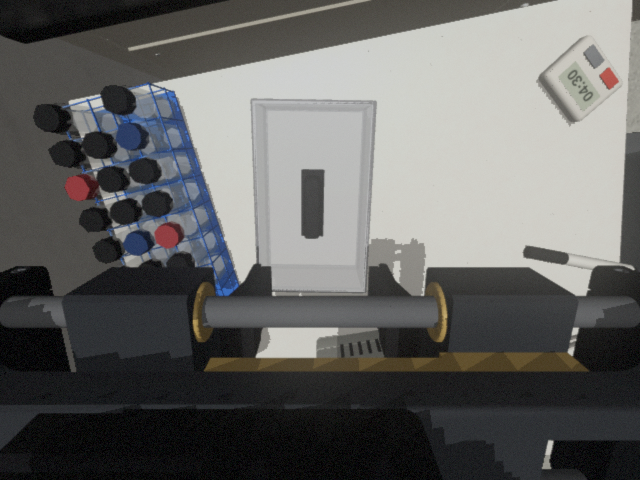

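```bash
cat >> h.py <<'E'
def gripfit(p,g,base=0.):
    f=p['frame'];m=(f.max(2)<95).astype('uint8');c0=proj(p,[g[0],g[1],.095+base])[0]
    k,l,st,ce=cv2.connectedComponentsWithStats(m);i=min((i for i in range(1,k) if st[i,4]>60),key=lambda i:np.hypot(*(ce[i]-c0)));B=(l==i).astype('uint8')
    def img(q):
        c,s=np.cos(q[2]),np.sin(q[2]);P=[[q[0]+a*.007*c-b*.028*s,q[1]+a*.007*s+b*.028*c,z+base] for a in(-1,1) for b in(-1,1) for z in(.080,.106)]
        M=np.zeros(f.shape[:2],'uint8');cv2.fillConvexPoly(M,np.round(cv2.convexHull(proj(p,P).astype('float32'))*16).astype('int32'),1,cv2.LINE_8,4);return M
    g=np.array(g,float);r_=minimize(lambda q:-float((img(q)&B).sum())/float((img(q)|B).sum()),g,method='Nelder-Mead',options=dict(initial_simplex=[g,g+[.004,0,0],g+[0,.004,0],g+[0,0,.05]],xatol=1e-4))
    return r_.x,np.degrees(r_.x[2]),-r_.fun,st[i].tolist()
E
python3 - <<'E'
from h import *
p=np.load('w9.npy',allow_pickle=True).item();t=np.load('t9.npy',allow_pickle=True).item()
for b in(0,):print(gripfit(p,(.619,-.17,-.18)))
print(gripfit(t,(.619,-.17,-.18)))
s=r.sense();print(s['tcp_pos'])
# outer rim: columns of top edges
m=mask(p,'cover');print(m is not None and cv2.minAreaRect(max(cv2.findContours(m.astype('uint8'),0,2)[0],key=cv2.contourArea)))
E
```

```text
(array([ 0.6229257 , -0.17822798, -0.15039455]), np.float64(-8.616973016990345), np.float64(0.7868162692847125), [302, 170, 22, 68, 1426])
(array([ 0.619, -0.17 , -0.18 ]), np.float64(-10.313240312354818), np.float64(0.0), [0, 0, 640, 480, 133218])
[ 0.61909482 -0.15843344  0.2177821 ]
((313.5, 195.5), (195.0, 125.0), 90.0)
```

Run:
```python
from h import *
p=np.load('w9.npy',allow_pickle=True).item();f=p['frame']
m=(f.max(2)<95).astype('uint8');m[:150]=0;m[250:]=0;m[:,:290]=0;m[:,340:]=0
for r_ in range(166,244,4): c=np.where(m[r_])[0];print(r_,c.min() if len(c) else None,c.max() if len(c) else None,end=' | ')
print()
for uv in((313.2,238.5),(312.7,169.5)):
  for z in(.106,.09,.074):print(uv,z,np.round(onz(p,uv,z)[:2],4))
g=cv2.cvtColor(f,cv2.COLOR_BGR2GRAY)
for r_ in(130,180,230): e=np.abs(np.diff(g[r_].astype(int)));print(r_,[(int(i),int(e[i])) for i in np.where(e>12)[0] if 230<i<400])
for c_ in(280,340): e=np.abs(np.diff(g[:,c_].astype(int)));print('col',c_,[(int(i),int(e[i])) for i in np.where(e>12)[0] if 60<i<300])
```

```text
166 None None | 170 302 322 | 174 302 323 | 178 302 323 | 182 302 323 | 186 302 323 | 190 302 322 | 194 302 322 | 198 302 322 | 202 302 322 | 206 302 322 | 210 302 322 | 214 302 322 | 218 302 322 | 222 302 322 | 226 302 322 | 230 302 322 | 234 302 322 | 238 None None | 242 None None | 
(313.2, 238.5) 0.106 [ 0.6277 -0.147 ]
(313.2, 238.5) 0.09 [ 0.6289 -0.1425]
(313.2, 238.5) 0.074 [ 0.6301 -0.1381]
(312.7, 169.5) 0.106 [ 0.6165 -0.2082]
(312.7, 169.5) 0.09 [ 0.6171 -0.207 ]
(312.7, 169.5) 0.074 [ 0.6177 -0.2058]
130 [(250, 31), (251, 22), (252, 23), (255, 14), (371, 24), (374, 33), (375, 28)]
180 [(252, 34), (253, 23), (268, 17), (300, 61), (301, 40), (322, 17), (323, 62), (324, 29), (368, 30), (371, 37), (372, 23)]
230 [(254, 41), (255, 25), (257, 27), (300, 62), (301, 43), (321, 20), (322, 64), (323, 32), (356, 13), (365, 13), (367, 23), (368, 17), (369, 38)]
col 280 [(98, 39), (100, 27), (110, 14), (288, 16), (289, 38), (290, 14), (291, 35), (294, 23), (295, 42)]
col 340 [(99, 41), (101, 24), (103, 15), (111, 15), (264, 15), (289, 13), (291, 42), (292, 31), (294, 21), (295, 41)]
```

apply_moves:
  moves:
    - [[0.0172, -0.0062, 0.01], 0]
    - [[0, 0, 0.035], 0]
    - [[0, 0, 0.035], 0]
    - [[0, 0, 0.03], 0]
    - [[0, 0, 0.015], 0]

```text
time_s: 22.4
tcp_pos: [0.6194, -0.1756, 0.088]
ee_rot: [[-0.182, -0.983, -0.007], [-0.983, 0.182, 0.001], [-0.0, 0.007, -1.0]]
wrist_force: [-1.5, 0.2, 0.5]
gripper_width: 0.575
gripper_force: 0.0
```

apply_moves:
  moves:
    - [[0, 0, 0.01], 0]
    - [[0, 0, 0.004], 0]
    - [[0, 0, 0], 0]
    - [[0, 0, 0], 0]

```text
time_s: 22.73
tcp_pos: [0.623, -0.177, 0.0797]
ee_rot: [[-0.182, -0.983, 0.003], [-0.983, 0.182, -0.001], [0.0, -0.003, -1.0]]
wrist_force: [0.6, -0.4, 1.2]
gripper_width: 0.573
gripper_force: 0.0
```

apply_moves:
  moves:
    - [[0, 0, 0], 0]
    - [[0, 0, 0], 0]
    - [[0, 0, 0], 0]
    - [[0, 0, 0], 0]
    - [[0, 0, 0], 0]
  hand: 0.0

```text
time_s: 23.15
tcp_pos: [0.6219, -0.1774, 0.0787]
ee_rot: [[-0.184, -0.983, 0.001], [-0.983, 0.184, -0.0], [-0.0, -0.001, -1.0]]
wrist_force: [-0.6, 0.0, 0.2]
gripper_width: 0.281
gripper_force: 0.0
```

apply_moves:
  moves:
    - [[0, 0, 0], 0]
    - [[0, 0, 0], 0]
    - [[0, 0, 0], 0]
    - [[0, 0, 0], 0]

```text
time_s: 23.48
tcp_pos: [0.6221, -0.1774, 0.0783]
ee_rot: [[-0.184, -0.983, 0.001], [-0.983, 0.184, -0.0], [0.0, -0.001, -1.0]]
wrist_force: [1.3, -0.5, 0.4]
gripper_width: 0.153
gripper_force: 30.0
```

apply_moves:
  moves:
    - [[0, 0, -0.015], 0]
    - [[0, 0, -0.03], 0]
    - [[0, 0, -0.035], 0]
    - [[0, 0, -0.035], 0]
    - [[0, 0, -0.035], 0]

```text
time_s: 23.9
tcp_pos: [0.6209, -0.1772, 0.229]
ee_rot: [[-0.184, -0.983, -0.002], [-0.983, 0.184, 0.001], [-0.0, 0.002, -1.0]]
wrist_force: [0.6, -0.2, -1.8]
gripper_width: 0.155
gripper_force: 30.0
```

apply_moves:
  moves:
    - [[0, 0, 0], -3]
    - [[0, 0, 0], -4]
    - [[0, 0, 0], -2.9]
    - [[-0.02, 0.002, 0], 0]
    - [[-0.032, 0.004, 0], 0]

```text
time_s: 24.32
tcp_pos: [0.6157, -0.1267, 0.227]
ee_rot: [[-0.016, -1.0, -0.002], [-1.0, 0.016, -0.0], [0.0, 0.002, -1.0]]
wrist_force: [1.7, 0.6, -2.0]
gripper_width: 0.158
gripper_force: 30.0
```

apply_moves:
  moves:
    - [[-0.036, 0.004, 0], 0]
    - [[-0.036, 0.004, 0], 0]
    - [[-0.036, 0.004, 0], 0]
    - [[-0.036, 0.004, 0], 0]
    - [[-0.036, 0.004, 0], 0]

```text
time_s: 24.73
tcp_pos: [0.5974, 0.0565, 0.2276]
ee_rot: [[-0.012, -1.0, -0.002], [-1.0, 0.012, -0.0], [0.0, 0.002, -1.0]]
wrist_force: [0.2, -0.3, -1.3]
gripper_width: 0.154
gripper_force: 30.0
```

apply_moves:
  moves:
    - [[-0.036, 0.004, 0], 0]
    - [[-0.0286, 0.0036, 0], 0]
    - [[0, 0, 0], 0]
    - [[0, 0, 0], 0]
    - [[0, 0, 0], 0]

```text
time_s: 25.15
tcp_pos: [0.5912, 0.1194, 0.2277]
ee_rot: [[-0.012, -1.0, -0.001], [-1.0, 0.012, -0.001], [0.001, 0.001, -1.0]]
wrist_force: [-0.4, -0.5, -1.0]
gripper_width: 0.152
gripper_force: 30.0
```

Run:
```python
from h import *
for n in('scene','top','wrist'):
    p=imaging.capture(n);np.save(f'{n}10.npy',p,allow_pickle=True);cv2.imwrite(f'pics/{n}10.png',p['frame'])
s=r.sense();print(s['time_s'],s['tcp_pos'],np.round(s['ee_rot'],3).tolist(),s['gripper_width'],s['wrist_force'],s['moment'])
p=np.load('wrist10.npy',allow_pickle=True).item();print(gripfit(p,(.592,.12,-.012),s['tcp_pos'][2]-.0783))
f=p['frame'];m=(f.max(2)<95)
for r_ in range(150,270,12): c=np.where(m[r_,280:360])[0];print(r_,c.min()+280 if len(c) else None,c.max()+280 if len(c) else None,end=' | ')
g=cv2.cvtColor(f,cv2.COLOR_BGR2GRAY)
for r_ in(100,150,200,250): e=np.abs(np.diff(g[r_].astype(int)));print(r_,[(int(i),int(e[i])) for i in np.where(e>12)[0] if 180<i<460])
```

```text
25.3 [0.59167222 0.11846772 0.22806075] [[-0.014, -1.0, -0.001], [-1.0, 0.014, -0.0], [0.0, 0.001, -1.0]] 0.1521842823209826 [-0.38913414  0.21248761 -1.32374738] [ 0.0234065  -0.06571103 -0.0157604 ]
(array([ 0.59120001,  0.11660091, -0.00179694]), np.float64(-0.10295723382485686), np.float64(0.02280609861408004), [0, 0, 640, 480, 141065])
150 None None | 162 None None | 174 None None | 186 None None | 198 None None | 210 None None | 222 301 338 | 234 301 338 | 246 301 338 | 258 301 338 | 100 [(195, 16), (206, 47), (216, 14), (217, 13)]
150 [(213, 43), (214, 22), (216, 30), (221, 13), (248, 22), (265, 15), (270, 14), (306, 13), (348, 16), (370, 13), (389, 14), (390, 15), (423, 28), (425, 43), (426, 21)]
200 [(217, 49), (219, 20), (220, 22), (250, 26), (267, 13), (387, 17), (418, 14), (419, 26), (421, 55)]
250 [(220, 28), (221, 36), (223, 31), (252, 17), (253, 17), (257, 20), (274, 14), (300, 65), (301, 35), (337, 40), (338, 71), (344, 16), (348, 16), (363, 15), (414, 19), (415, 15), (417, 45)]
```

apply_moves:
  moves:
    - [[-0.001, 0, 0.015], 0]
    - [[0, 0, 0.02], 0]
    - [[0, 0, 0.015], 0]
    - [[0, 0, 0.01], 0]
    - [[0, 0, 0], 0]

```text
time_s: 25.72
tcp_pos: [0.5903, 0.1192, 0.1657]
ee_rot: [[-0.014, -1.0, -0.005], [-1.0, 0.014, -0.002], [0.002, 0.005, -1.0]]
wrist_force: [-0.9, -0.1, -2.0]
gripper_width: 0.156
gripper_force: 30.0
```

apply_moves:
  moves:
    - [[0, 0, 0.005], 0]
    - [[0, 0, 0.005], 0]
    - [[0, 0, 0.004], 0]
    - [[0, 0, 0], 0]

```text
time_s: 26.05
tcp_pos: [0.5914, 0.1205, 0.1538]
ee_rot: [[-0.012, -1.0, -0.001], [-1.0, 0.012, -0.0], [0.0, 0.001, -1.0]]
wrist_force: [-0.6, 0.4, -2.1]
gripper_width: 0.152
gripper_force: 30.0
```

apply_moves:
  moves:
    - [[0, 0, 0.002], 0]
    - [[0, 0, 0.002], 0]
    - [[0, 0, 0], 0]
    - [[0, 0, 0], 0]

```text
time_s: 26.38
tcp_pos: [0.5918, 0.1207, 0.1503]
ee_rot: [[-0.012, -1.0, 0.0], [-1.0, 0.012, 0.0], [-0.0, -0.0, -1.0]]
wrist_force: [-0.3, 0.0, -1.0]
gripper_width: 0.153
gripper_force: 30.0
```

apply_moves:
  moves:
    - [[0, 0, 0.001], 0]
    - [[0, 0, 0.001], 0]
    - [[0, 0, 0], 0]
    - [[0, 0, 0], 0]

```text
time_s: 26.72
tcp_pos: [0.5919, 0.1207, 0.1484]
ee_rot: [[-0.012, -1.0, 0.0], [-1.0, 0.012, 0.0], [-0.0, -0.0, -1.0]]
wrist_force: [0.4, -0.0, -1.1]
gripper_width: 0.156
gripper_force: 30.0
```

apply_moves:
  moves:
    - [[0, 0, 0.0007], 0]
    - [[0, 0, 0.0007], 0]
    - [[0, 0, 0], 0]
    - [[0, 0, 0], 0]

```text
time_s: 27.05
tcp_pos: [0.5926, 0.1207, 0.148]
ee_rot: [[-0.012, -1.0, 0.002], [-1.0, 0.012, 0.0], [-0.0, -0.002, -1.0]]
wrist_force: [1.7, -1.0, 3.6]
gripper_width: 0.152
gripper_force: 30.0
```

apply_moves:
  moves:
    - [[0, 0, 0], 0]
    - [[0, 0, 0], 0]
    - [[0, 0, 0], 0]
    - [[0, 0, 0], 0]
    - [[0, 0, -0.01], 0]
  hand: 0.05

```text
time_s: 27.47
tcp_pos: [0.5899, 0.1201, 0.1545]
ee_rot: [[-0.012, -1.0, -0.006], [-1.0, 0.012, -0.002], [0.002, 0.005, -1.0]]
wrist_force: [-0.6, 0.7, -0.7]
gripper_width: 0.45
gripper_force: 0.0
```

apply_moves:
  moves:
    - [[0, 0, -0.03], 0]
    - [[0, 0, -0.04], 0]
    - [[0.02, 0.03, -0.01], 0]
    - [[0.02, 0.03, 0], 0]
    - [[0.02, 0.03, 0], 0]

```text
time_s: 27.88
tcp_pos: [0.5006, 0.0615, 0.2383]
ee_rot: [[-0.011, -1.0, 0.002], [-1.0, 0.011, 0.001], [-0.001, -0.002, -1.0]]
wrist_force: [-0.9, 0.3, -0.0]
gripper_width: 0.572
gripper_force: 0.0
```

apply_moves:
  moves:
    - [[0.02, 0.03, 0], 0]
    - [[0.02, 0.03, 0], 0]
    - [[0, 0, 0], 0]
    - [[0, 0, 0], 0]

```text
time_s: 28.22
tcp_pos: [0.4396, 0.0217, 0.2382]
ee_rot: [[-0.012, -1.0, 0.002], [-1.0, 0.012, 0.001], [-0.001, -0.002, -1.0]]
wrist_force: [0.8, -0.4, -0.5]
gripper_width: 0.576
gripper_force: 0.0
```

Run:
```python
from h import *
p=imaging.capture('scene');w=imaging.capture('wrist');s=r.sense();print(s['time_s'],s['tcp_pos'],s['wrist_force'])
a=cv2.resize(p['frame'][200:400,200:400],(400,400));b=cv2.resize(w['frame'],None,fx=.6,fy=.6)[:288]
o=np.zeros((400,784,3),'uint8');o[:,:400]=a;o[:288,400:784]=b;cv2.imwrite('pics/end.png',o)
```

```text
28.3167 [0.4413084  0.02270414 0.23774196] [0.6783824  0.45682091 0.83713546]
```

View pics/end.png

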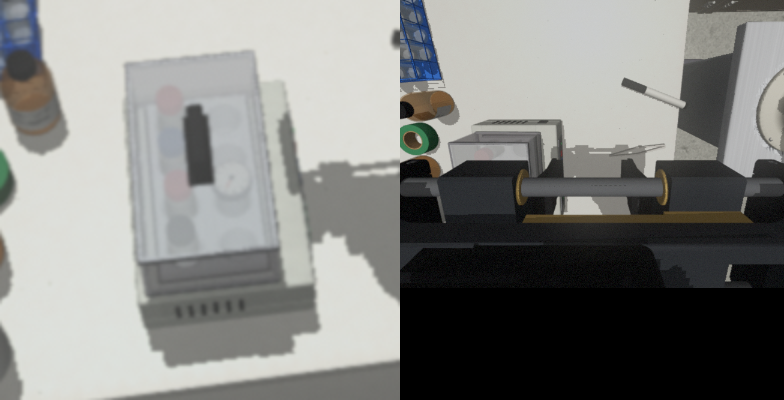

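The cover sits level and square on the housing. Inside the back row, the caps read from left to right black, red, blue, red (in the crop, bottom to top: 180,235; 178,185; 172,140; 170,100).

```bash
python3 -c "
from station import r
print(r.finish_job())"
```

```text
the job is handed in; nothing more can be done
None
```

Job handed in at about 28 s: the back row reads black, red check vial, blue, red from left to right, each vial lowered to the floor of its well, and the cover sits flat and square on the housing; no bystander was touched as far as I could see, and the judge's verdict was not returned.

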